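Draw the long splint out of the first-aid case

ROBOT

A 7-joint arm with a two-finger parallel gripper is mounted at the origin on the work surface. World frame = base frame: x ahead of the robot, y to its left, z up, the work surface at z = 0. Lengths are in mm, angles in rad, forces in N, time in s.
With the tool pointing down it reaches from about 400 to 900 mm from the base axis. Payload 5.6 kg.
Tool frame: the origin (TCP) lies midway between the tips of the shut fingers; the grasp point (between the pads) lies 19 mm behind it; z points along the fingers, y is the line along which they close (so a half turn about z gives the same grasp; the last joint's range is limited). The gripper opens to 92 mm and grips with 3 to 60 N. Pads are 20 mm wide; open, the fingers measure 128 mm over their backs; the gripper's body (75 mm by 189 mm) begins 69 mm behind the grasp point.
Start: joints at [1.217, 0.468, -0.012, 1.603, 0.006, 1.071, -0.056], TCP at [198.742, -618.879, 214.592] pointing down, gripper open.
Joint ranges: [-2.53, 2.53], [-0.31, 2.02], [-1.57, 1.55], [0.28, 2.44], [-1.29, 4.43], [0.15, 1.84], [-2.92, 2.92]. Speed limits (rad/s): [2.57, 2.57, 3.14, 3.14, 3.14, 3.14, 3.14].

INTERFACE

Orientations are given as a rotation vector (axis times angle).
In Python, from cell import robot, grip, kin, viewer gives the robot as it stands. Calls block until the motion is done:
- robot.movep(position, orientation): joint-space move of the TCP to a pose.
- robot.servo_line(position, feed=150, rotation=None): straight line of the TCP; rotation=None keeps the orientation; feed is the mean speed in mm/s.
- robot.goto_joints(angles): joint-space move.
- grip(opening, newtons=None): opening from 0.0 (shut) to 1.0 (fully open); newtons is the grip in N (None keeps the last); returns when the fingers have stopped.
- robot.hold(seconds).
- kin.ik(position, orientation): joint angles nearest the present ones, or None.
- robot.observe(): the state.
- viewer.read_camera(name): name is "scene" or "top" or "wrist"; returns the picture (480x640x3 uint8, red, green, blue); there is no depth.
- viewer.camera_info(name): a dict with "camera_matrix" (3x3 intrinsics, pixels), "R" (3x3) and "t" (3): a world point X has camera coordinates R X + t. Camera axes: x right, y down, z forward; pixel columns grow to the right and rows downward; lengths in mm; the calibration is good to about 2 mm. A picture is of the moment at which its call begins: read the wrist's pose just before it. camera_info takes no time and is no camera call; for the wrist camera it gives the pose at the moment of the call.
A pose or a line that the arm cannot do raises robot.IKError and nothing moves.
- robot.job_done(): hands the job in; it is judged then, once.
Trained networks look in the newest picture that a camera, given by its name, has taken for a name from the list of things; names that differ only in an ending like _2 or _b are one class to them, and where a whole thing is asked for, a point or a joint stands for the part that bears it (a point fixed in the world has none). Each returns a list of dicts, best first, with "confidence" (0 to 1); they miss things now and then, are a little off and sometimes report something else, mostly with a low value. They report only what shows in the picture. A call takes as long as a camera call.
- viewer.silhouettes(name, camera): "mask" (480x640 bool, what is visible of it).
- viewer.pinpoint(name, camera): "at" ([x, y, z] in mm, in the coordinates of the camera as it stood for that picture, good to about 4 mm: a listed point, or the origin of a listed thing).
The state is a dict: "t": time; "joints": joint angles; "joint_velocities": joint speeds; "joint_torque": joint torques, N m; "tcp_pos": TCP position; "tcp_rot": TCP orientation; "contact_force": force on the tool from outside, world axes, zero at the start; "wrist_torque": the same for the moment, N m; "grip_width": opening from 0.0 (shut) to 1.0 (fully open); "grip_force": force on a finger pad.
Only numpy, scipy, OpenCV 4.12 (cv2) and the standard library are available. Lean on these libraries where they do the work, as an engineer would, in place of code of your own. Each camera call takes 0.05 s, during which the arm holds its last target. There are 200 camera calls.

TASK

Someone needs the splint from the orange first-aid case lying on the bench: turn the black wing latch to its open position, fold the flap right back, take hold of the wooden splint inside and, since it is longer than the mouth, tilt it and ease it out one end first without wrenching it against the case. Finish while still holding it in the gripper, steady and well clear above the case (its lower end at least 7 cm above the front panel), ready to be taken; leave the flap folded back and the other things on the bench where they are.

Things in the scene. Friction and masses are not known exactly. Their poses are not given: they have to be found in the camera images.
- kit: orange plastic first-aid case lying on its back, fixed for this job; 210 (its x) x 340 (its y) x 90 mm high. Origin: centre of its underside, on the bench. Its x axis points from the latch side (nearer the robot) to the hinge side, z up
- mouth (a point): centre of the mouth in the case's front panel (which faces up), level with the panel's upper face, 90 mm above the bench; axes as the case's. The mouth is a rectangle 140 mm in x and 190 mm in y. The panel is 4 mm thick, its borders round the mouth 35 mm wide at the x sides, 75 mm at the y ends
- tray (a point): centre of the tray floor inside the case, 37 mm above the bench; axes as the case's. The free space from this floor up to the panel's underside (86 mm above the bench) is 202 mm in x, 332 mm in y. Two ribs across x stand on it at y = +70 and -70 mm (90 mm long, 8 mm wide, tops 55 mm above the bench) and carry the splint, leaving room for fingertips beside and below its middle
- flap (a joint): flap hinge, rad: 0 shut, lying on the panel; 2.9 folded right back to its stop beyond the far side. The hinge line runs along the case's y at case x = +74 mm, 90 mm above the bench. Stiff (0.13 N m): the flap stays where it is left. While latched it cannot be lifted
- flap_edge (a point): middle of the flap's free edge, half-way through its thickness. The flap is an orange plate 152 mm from hinge to free edge, 206 mm along the hinge, 6 mm thick, 0.14 kg; shut, its underside is 90 mm above the bench. The latch's steel tongue stands 10 mm below its underside, within 35 mm of the latch's axis
- latch (a joint): the wing latch on the flap, rad: 0 locked (wing parallel to the hinge, tongue under the panel), 1.57 open (wing at right angles to the hinge, tongue clear). It opens clockwise seen from above, a quarter turn from one detent to the other: a spring cam, over-centre at 0.79, pulls it into whichever is nearer; needs about 0.1 N m
- latch_grip (a point): centre of the black wing of the latch, on its axis, 19 mm above the flap's outer face. The wing is 44 mm long (the point's y), 12 mm wide (x) and 30 mm high, on a disc 40 mm across and 4 mm thick; the axis (z) is 124 mm from the hinge line, mid-way along the flap
- splint_mid (a point): centre of the pine splint: a loose flat board 240 mm long (its y) x 30 wide (its x) x 10 thick (its z), rounded ends, 30 to 75 g. At the start it lies flat on the two ribs in the case, roughly along the case's y, its centre 60 mm above the bench, both ends tucked under the panel's end borders; hidden until the flap is opened
- splint_end_a (a point): tip of the splint at its +y end, 120 mm from its centre
- splint_end_b (a point): tip of the splint at its -y end, 120 mm from its centre
- pin_tin: bystander: round steel safety-pin tin, 66 mm across, 26 mm high, standing by the case; origin at the centre of its underside
- eye_cup: bystander: small clear plastic eye cup, 50 mm across the rim, 42 mm high, standing by the case; origin at the centre of its underside
- torch: bystander: black plastic torch lying by the case, 142 mm long along its x, 40 mm high; origin under the middle of its length, on the bench
- tape: bystander: roll of grey fabric tape, 64 mm across, 25 mm high, lying flat by the case; origin at the centre of its underside

How it is judged:
By the outcome, as a careful person would: the job done as asked, in the order asked, and still so for the second after the job is handed in, while the arm keeps its last pose, push and grip.
It also fails if it takes over 72 s, if anything falls off the work surface, if the arm or the gripper's body presses on something with over 40 N, if the wrist force passes 120 N, or if a joint passes its speed limit or range.

## Working session

There is one attempt and no reset: what is moved stays moved. The work goes in short steps, each a Python script; the robot and the scene stay as the last script left them, time stands still between calls to the robot, and variables do not carry over. Pictures are saved under pics/ and viewed, at most 10 in all, crops included, and the job is handed in when it is done.

```bash
ls; mkdir -p pics
cat > h.py <<'E'
import numpy as np, cv2
from scipy.spatial.transform import Rotation as R
from cell import robot, grip, kin, viewer
def save(cam,name):
    im=viewer.read_camera(cam); cv2.imwrite(f'pics/{name}.png',im[:,:,::-1]); return im
def pin(name,cam,k=2):
    c=viewer.camera_info(cam); out=[]
    for d in viewer.pinpoint(name,cam)[:k]:
        out.append((np.array(c['R']).T@(np.array(d['at'])-np.array(c['t'])),d['confidence']))
    return out
def rv(xt,yt,zt): return R.from_matrix(np.array([xt,yt,zt]).T).as_rotvec()
E
python3 - <<'E'
from h import *
np.set_printoptions(precision=1,suppress=True)
s=robot.observe(); print(s['t'],s['tcp_pos'],s['tcp_rot'],s['grip_width'])
for cam in ['scene','top']:
    save(cam,cam+'0')
    for n in ['kit','mouth','latch_grip','flap_edge','pin_tin','eye_cup','torch','tape']:
        print(cam,n,pin(n,cam))
E
```

```text
pics
0.0 [ 198.5 -618.3  213.6] [-3.1 -0.5  0. ] 0.9943140405973652
scene kit [(array([ 512. , -117.2,   -1.8]), 0.57)]
scene mouth [(array([ 506.9, -115.4,   90.3]), 0.81)]
scene latch_grip [(array([ 452.2, -107.1,  110.4]), 0.88), (array([ 432.1, -104.6,   88.9]), 0.43)]
scene flap_edge [(array([ 432. , -107.2,   87.2]), 0.59)]
scene pin_tin [(array([ 445.9, -366.1,   -2.9]), 0.6), (array([623.7, 164.2,  -3.4]), 0.58)]
scene eye_cup [(array([ 548.5, -374.1,    2.2]), 0.86), (array([620.4, 166.1,  -1.1]), 0.59)]
scene torch [(array([620.7, 165.7,  -3.2]), 0.74), (array([ 547.7, -377.6,   -1.1]), 0.71)]
scene tape [(array([509.5, 132. ,  -0.5]), 0.93)]
top kit [(array([ 504.1, -113.2,    0.9]), 0.93)]
top mouth [(array([ 505. , -108.9,   91.6]), 0.57), (array([ 545.2, -373.5,    3.9]), 0.38)]
top latch_grip [(array([ 459.5, -107. ,  113.5]), 0.63), (array([618.9, 161.8,   2.1]), 0.48)]
top flap_edge [(array([ 425.3, -101.5,   91.3]), 0.85)]
top pin_tin [(array([ 445.1, -361.7,   -1. ]), 0.85)]
top eye_cup []
top torch [(array([618.6, 162.9,   3. ]), 0.77)]
top tape [(array([504. , 128.7,  -3. ]), 0.76)]
```

View pics/top0.png

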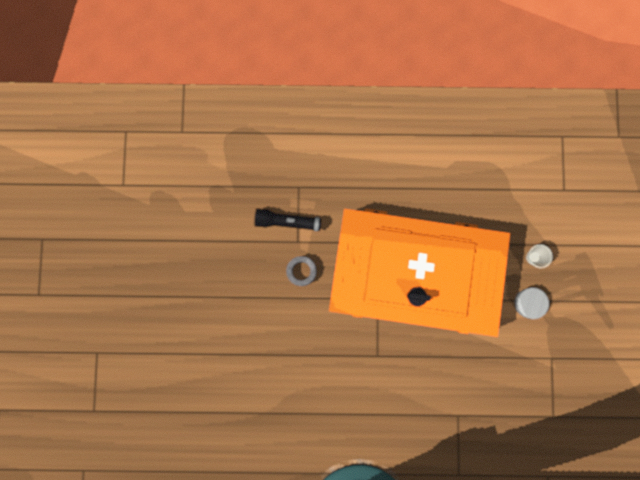

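View pics/scene0.png

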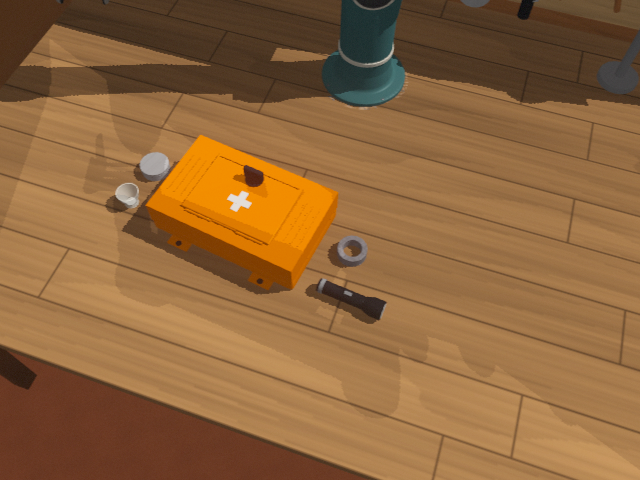

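The top view shows the case with panel corners at about (344,209), (510,233), (499,336) and (330,311), which puts its yaw near −8°. The latch is at (418,297), the torch and tape lie on the left, and the tin and cup on the right. All of this agrees with the pinpoint results. Next I'll fit the case outline and look from above the latch.

```bash
cat >> h.py <<'E'
def ray(cam_info,px,z):
    K=np.array(cam_info['camera_matrix']);Rm=np.array(cam_info['R']);t=np.array(cam_info['t'])
    d=Rm.T@np.linalg.inv(K)@np.array([px[0],px[1],1.]); o=-Rm.T@t
    return o+d*(z-o[2])/d[2]
E
python3 - <<'E'
from h import *
np.set_printoptions(precision=2,suppress=True)
viewer.read_camera('top'); c=viewer.camera_info('top')
m=viewer.silhouettes('kit','top')[0]['mask'].astype(np.uint8)
cn=max(cv2.findContours(m,0,2)[0],key=cv2.contourArea)[:,0]
P=np.array([ray(c,p,90)[:2] for p in cn],np.float32)
print(cv2.minAreaRect(P))
yaw=-0.143
def ori(a): # tool y at world angle a, tool down
    y=np.array([np.cos(a),np.sin(a),0]); z=np.array([0,0,-1.]); return rv(np.cross(y,z),y,z)
for a in (yaw,yaw+np.pi):
    q=kin.ik([456,-107,220],ori(a)); print(a,q)
    for d in (-np.pi/2,): print(kin.ik([456,-107,105],ori(a+d)))
E
```

```text
((508.86956787109375, -112.96015930175781), (342.30194091796875, 220.157470703125), 82.09877014160156)
-0.143 [ 0.67  0.21 -0.56  2.    0.13  0.97 -0.11]
[ 0.39  0.34 -0.27  2.11  0.14  0.7  -1.69]
2.9985926535897933 [-0.96  0.38  1.39  2.08 -0.44  1.04 -2.64]
[ 0.77  0.43 -0.72  2.09  0.41  0.76  1.21]
```

```bash
cat >> h.py <<'E'
yaw=-0.138
def ori(a):
    y=np.array([np.cos(a),np.sin(a),0]); z=np.array([0,0,-1.]); return rv(np.cross(y,z),y,z)
E
python3 - <<'E'
from h import *
np.set_printoptions(precision=1,suppress=True)
robot.movep([455,-107,280],ori(yaw))
for i in range(2):
    save('wrist',f'w{i}')
    for n in ['latch_grip','flap_edge','mouth','kit']: print(n,pin(n,'wrist',1))
s=robot.observe();print(s['t'],s['tcp_pos'])
c=viewer.camera_info('wrist'); print(c['camera_matrix'],c['R'],c['t'])
E
```

```text
latch_grip [(array([ 462.1, -105.9,  116.8]), 0.74)]
flap_edge [(array([ 431.6, -102.9,   93.5]), 0.66)]
mouth []
kit [(array([ 509.2, -110.7,    0.9]), 0.96)]
latch_grip [(array([ 459.7, -110.9,  116.1]), 0.87)]
flap_edge [(array([432. , -99.7,  90.2]), 0.93)]
mouth [(array([ 512.5, -114.2,   91.7]), 0.76)]
kit [(array([ 508.5, -109.8,    3.5]), 0.85)]
3.5667 [ 455. -107.  280.]
[[378.8   0.  315.6]
 [  0.  378.8 242.9]
 [  0.    0.    1. ]] [[ 1.  -0.1 -0. ]
 [-0.1 -1.   0.3]
 [-0.  -0.3 -1. ]] [-465.8  -89.   442.2]
```

View pics/w1.png

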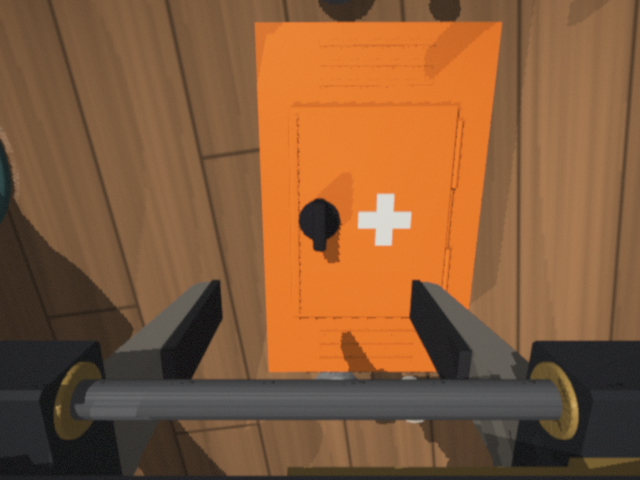

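The wrist view shows the latch disc at (320,219), the wing along the vertical, the flap's free edge at about x=298 (rows 105–318), and the panel corners at (256,22), (501,22) and (268,372).

Run:
```python
from h import *
np.set_printoptions(precision=1,suppress=True)
c=viewer.camera_info('wrist')
for n,p,z in [('disc',(320,219),100),('wingtop near',(320,248),130),('wingtop far',(320,200),130),('c1',(256,22),90),('c2',(501,22),90),('c3',(268,372),90),('f1',(295,105),96),('f2',(299,318),96),('cross',(385,220),96)]:
    print(n,ray(c,p,z))
```

```text
disc [ 459.8 -105.5  100. ]
wingtop near [ 456.8 -124.9  130. ]
wingtop far [462.5 -82.8 130. ]
c1 [428.8  68.8  90. ]
c2 [634.6  40.1  90. ]
c3 [ 380.5 -268.4   90. ]
f1 [451.7  -1.9  96. ]
f2 [ 424.3 -206.1   96. ]
cross [ 521.  -115.8   96. ]
```

```bash
cat >> h.py <<'E'
yaw=-0.139
C=np.array([508.5,-112.7,0]); RZ=R.from_euler('z',yaw)
def W(x,y,z): return C+RZ.apply([x,y,z])
E
python3 - <<'E'
from h import *
np.set_printoptions(precision=1,suppress=True)
def st(m):
    s=robot.observe(); print(m,round(s['t'],2),s['tcp_pos'],s['contact_force'],s['wrist_torque'],round(s['grip_width']*92,1))
L=np.array([459.,-105.5])
print(W(-50,0,96))
robot.servo_line([*L,104],feed=120,rotation=ori(yaw)); st('down')
grip(0,25); st('grip')
for k in range(1,5):
    robot.servo_line([*L,104],feed=30,rotation=ori(yaw-k*np.pi/8)); st(k)
grip(0.4); st('rel')
save('wrist','w2')
E
```

```text
[ 459.  -105.8   96. ]
down 5.18 [ 459.5 -105.6  104.6] [ 0.8  0.6 -0.1] [-0.1 -0.1 -0. ] 91.8
grip 6.37 [ 458.5 -105.4  104. ] [-1.8  0.   3.2] [ 0.1  0.4 -0. ] 11.6
1 6.91 [ 459.3 -105.7  104. ] [ 0.9 -1.4 -1. ] [-0.2 -0.2  0. ] 12.1
2 7.45 [ 460.  -106.3  104.1] [ 3.3 -3.6 -4.7] [-0.9 -0.8  0. ] 11.9
3 7.99 [ 460.4 -107.1  104.2] [ 5.  -5.8 -4.2] [-1.4 -0.9 -0.1] 11.6
4 8.53 [ 460.5 -108.   104.3] [ 5.4 -8.3 -4.7] [-1.9 -0.9  0. ] 11.6
rel 9.07 [ 458.9 -105.3  104. ] [ 0. -0.  0.] [-0.  0.  0.] 36.7
```

View pics/w2.png

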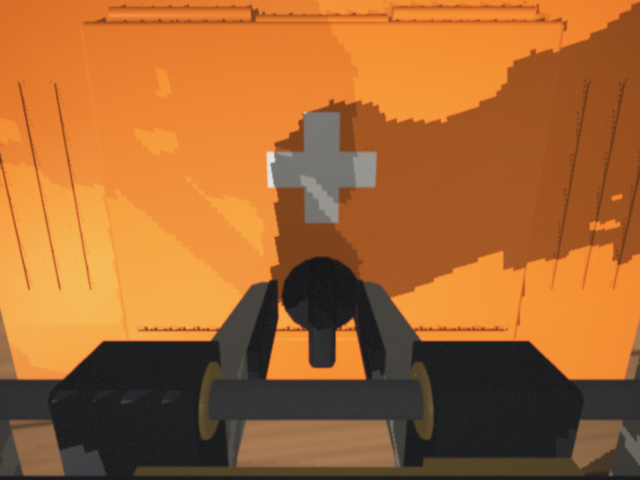

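The wing now lies at right angles to the hinge: vertical in the picture at x≈321, below the disc at (320,293). So the latch is open. I'll lift the flap by the wing, letting it pivot in lightly closed pads.

Run:
```python
from h import *
np.set_printoptions(precision=1,suppress=True)
def st(m):
    s=robot.observe(); print(m,round(s['t'],2),s['tcp_pos'],s['contact_force'],s['wrist_torque'],round(s['grip_width']*92,1))
o=ori(yaw-np.pi/2)
grip(0,12); st('grip')
for d in range(8,81,8):
    a=np.radians(d)
    x=74-124*np.cos(a)+33*np.sin(a); z=90+124*np.sin(a)+33*np.cos(a)
    robot.servo_line(W(x,0,z-19),feed=70,rotation=o)
    if d%16==0: st(d)
    if np.linalg.norm(robot.observe()['contact_force'])>25: st('STOP');break
save('scene','s2')
```

```text
grip 9.62 [ 458.7 -107.8  104. ] [-0.8 -6.3  0.1] [-1.2  0.1 -0. ] 11.7
16 10.43 [ 470.8 -109.5  136.6] [-5.2 -4.7  3.1] [-0.9  0.9  0. ] 12.1
32 11.25 [ 493.  -112.6  164.5] [-5.1 -3.4  4.3] [-0.8  1.1  0.1] 11.7
48 12.07 [ 523.  -116.7  185.3] [-3.3 -4.3  3.4] [-0.9  0.8  0.1] 11.9
64 12.88 [ 557.1 -121.4  197. ] [-0.6 -5.   2.3] [-1.1  0.4  0. ] 12.0
80 13.7 [ 592.9 -126.4  199. ] [-1.  -4.4  2.4] [-1.1  0.1  0.1] 11.8
```

View pics/s2.png

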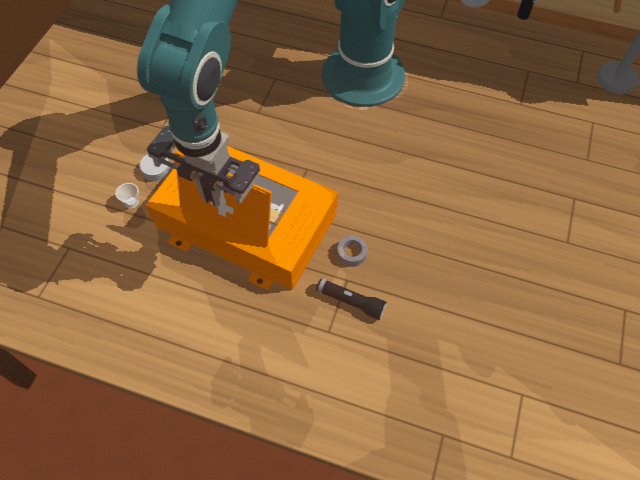

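The flap stands nearly upright and the mouth is showing at (285,210). Next I'll release the wing, go over to the inner side, and push the flap back off-centre, clear of the tongue.

Run:
```python
from h import *
np.set_printoptions(precision=1,suppress=True)
def st(m):
    s=robot.observe(); print(m,round(s['t'],2),s['tcp_pos'],s['contact_force'],s['wrist_torque'],round(s['grip_width']*92,1))
o=ori(yaw-np.pi/2)
def tip(a,r,m=0):
    n=np.array([-np.sin(a),-np.cos(a)]); p=np.array([74,90])+r*np.array([-np.cos(a),np.sin(a)])+(10*np.sin(a)+m)*n
    return W(p[0],62,p[1])
for a in (2.0,2.98): assert kin.ik(tip(a,120),o) is not None
grip(0.45)
p=np.array(robot.observe()['tcp_pos'])
robot.servo_line([p[0],p[1],275],feed=200,rotation=o)
robot.servo_line(W(20,62,275),feed=250)
grip(0,10)
robot.servo_line(tip(np.radians(80),115,18),feed=200); st('at')
for a in np.append(np.arange(1.45,2.96,0.15),[2.98]):
    robot.servo_line(tip(a,118),feed=100)
    f=robot.observe()['contact_force']
    print(round(a,2),np.array(f))
    if np.linalg.norm(f)>30: break
st('end')
p=np.array(robot.observe()['tcp_pos'])
robot.servo_line([p[0],p[1],260],feed=250)
robot.movep(W(-60,0,330),ori(yaw)); grip(0.65)
save('wrist','w3'); save('scene','s3')
for n in ['splint_mid','splint_end_a','splint_end_b']:
  for c in ['wrist','scene']: print(n,c,pin(n,c,2))
st('f')
```

```text
at 16.64 [543.8 -54.9 198.9] [0.2 0.1 0.7] [0. 0. 0.] 0.7
1.45 [-0.6 -0.   0.5]
1.6 [ 0.3  0.2 -0.8]
1.75 [-1.7  0.1 -0.2]
1.9 [ 0.3  0.6 -0.7]
2.05 [-0.3 -0.6 -0.1]
2.2 [0.5 0.1 0.7]
2.35 [-0.  -0.7  0.2]
2.5 [-0.  -0.1  0.5]
2.65 [-0.9 -0.3 -0.8]
2.8 [-0.2  0.5 -0.2]
2.95 [-12.2   1.2  29.8]
end 20.38 [705.7 -77.4 120.3] [-12.2   1.2  29.8] [ 0.2  2.9 -0. ] 0.1
splint_mid wrist [(array([ 507.4, -106.5,   57.8]), 0.89)]
splint_mid scene [(array([ 505.4, -109.1,   58.7]), 0.66)]
splint_end_a wrist [(array([ 494.2, -225.9,   56.2]), 0.65)]
splint_end_a scene [(array([ 510.5, -116. ,   -1.1]), 0.56)]
splint_end_b wrist [(array([ 494.2, -225.9,   56.2]), 0.65)]
splint_end_b scene [(array([ 510.5, -116. ,   -1.1]), 0.56)]
f 24.0 [ 449.1 -104.4  330. ] [ 0.1  0.2 -0.1] [-0.1 -0.1  0. ] 59.8
```

View pics/w3.png

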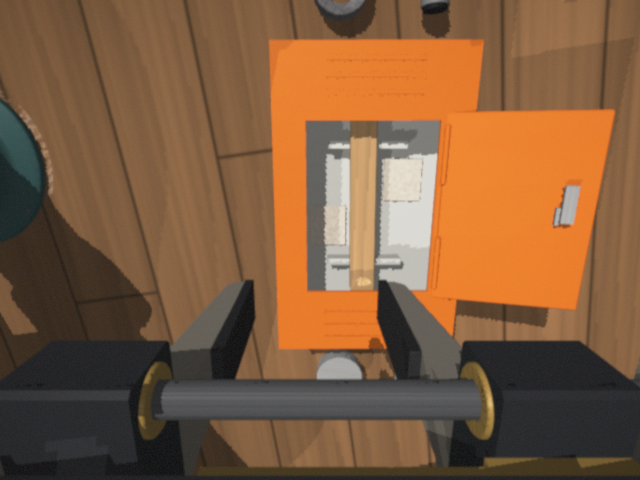

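View pics/s3.png

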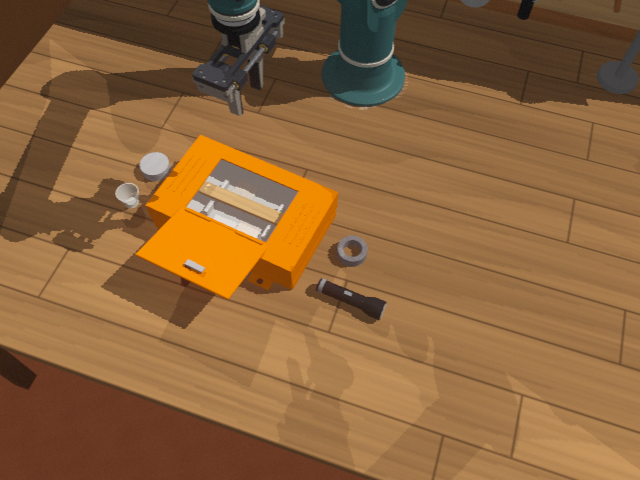

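The flap is folded back to its stop (the force jumped to 30 N). The splint runs from (364,121) to (362,290) in the wrist picture, between gauze pads at (403,180) and (335,225), with the ribs at rows 146 and 262.

Run:
```python
from h import *
np.set_printoptions(precision=1,suppress=True)
c=viewer.camera_info('wrist')
im=cv2.imread('pics/w3.png').astype(int)
for r in (130,160,200,240,280):
    row=im[r,335:400]; g=(row[:,2]-row[:,0]); cols=np.where(g>60)[0]+335
    A=ray(c,(cols.min(),r),65);B=ray(c,(cols.max(),r),65)
    print(r,cols.min(),cols.max(),RZ.inv().apply(A-C),RZ.inv().apply(B-C))
for n,p in [('mouth',(306,121)),('m',(440,121)),('m',(428,291)),('m',(306,291))]: print(n,RZ.inv().apply(ray(c,p,90)-C))
for p in ([507.4,-106.5,57.8],[505.4,-109.1,58.7],[494.2,-225.9,56.2]): print(RZ.inv().apply(np.array(p)-C))
viewer.read_camera('wrist')
for d in viewer.silhouettes('splint_mid','wrist')[:1]:
    m=d['mask']; ys,xs=np.nonzero(m); print(d['confidence'],ys.min(),ys.max(),xs.min(),xs.max())
```

```text
Traceback (most recent call last):
ValueError: zero-size array to reduction operation minimum which has no identity
```

Run:
```python
from h import *
np.set_printoptions(precision=1,suppress=True)
viewer.read_camera('wrist'); c=viewer.camera_info('wrist')
m=viewer.silhouettes('splint_mid','wrist')[0]['mask']
for r in (130,160,200,240,270,285):
    cols=np.where(m[r])[0]
    if len(cols): print(r,cols.min(),cols.max(),RZ.inv().apply(ray(c,(cols.min()-.5,r),65)-C),RZ.inv().apply(ray(c,(cols.max()+.5,r),65)-C))
for n,p in [('mouth',(306,121)),('m',(440,121)),('m',(428,291)),('m',(306,291))]: print(n,RZ.inv().apply(ray(c,p,90)-C))
for p in ([507.4,-106.5,57.8],[505.4,-109.1,58.7],[494.2,-225.9,56.2]): print(RZ.inv().apply(np.array(p)-C))
```

```text
130 350 376 [-22.3  84.   65. ] [ 7.4 84.  65. ]
160 350 376 [-21.6  51.7  65. ] [ 8.8 51.7 65. ]
200 350 375 [-20.5   6.5  65. ] [ 9.5  6.5 65. ]
240 350 374 [-19.4 -41.4  65. ] [ 10.4 -41.4  65. ]
270 350 373 [-18.5 -79.2  65. ] [ 10.7 -79.2  65. ]
285 350 373 [-18.  -98.7  65. ] [ 11.5 -98.7  65. ]
mouth [-69.5  92.5  90. ]
m [68.6 92.4 90. ]
m [ 71.2 -96.2  90. ]
m [-70.9 -96.1  90. ]
[-1.9  6.  57.8]
[-3.6  3.1 58.7]
[   1.5 -114.1   56.2]
```

```bash
cat >> h.py <<'E'
C=C+RZ.apply([0,-1.8,0]); ang=yaw+0.0225
def pose(cy,cz,phi,cx=-5.5):
    Rs=R.from_euler('z',ang)*R.from_euler('x',phi); Rm=Rs*R.from_matrix(np.array([[0,1,0],[1,0,0],[0,0,-1.]]))
    return W(cx,cy,cz)+Rs.apply([0,0,-13]), Rm.as_rotvec()
def plan(s):
    F=np.radians(21); w=[(6,60,0),(6,70,0),(-35*s,70,0)]
    pt=lambda L,f:(s*(-95+(120-L)*np.cos(f)),70+(120-L)*np.sin(f),s*f)
    w+=[pt(60,f) for f in np.linspace(0,F,5)[1:]]
    w+=[pt(30,F),pt(0,F),pt(-25,F)]
    y,z,f=w[-1]; w+=[(y,z+70,f),(y,z+140,f)]
    return w
E
python3 - <<'E'
from h import *
np.set_printoptions(precision=2,suppress=True)
for s in (1,-1):
    print(s)
    for w in plan(s):
        print(np.round(w,2),kin.ik(*pose(*w)))
E
```

```text
1
[ 6 60  0] [ 0.46  0.53 -0.38  2.03  0.32  0.64 -0.25]
[ 6 70  0] [ 0.46  0.51 -0.39  2.02  0.31  0.66 -0.24]
[-35  70   0] [ 0.52  0.51 -0.36  2.01  0.29  0.66 -0.15]
[-35.25  75.49   0.09] [ 0.59  0.52 -0.38  2.    0.15  0.68  0.02]
[-36.    80.93   0.18] [ 0.65  0.53 -0.4   1.98  0.02  0.71  0.17]
[-37.25  86.29   0.27] [ 0.71  0.54 -0.4   1.96 -0.09  0.75  0.31]
[-38.99  91.5    0.37] [ 0.75  0.56 -0.4   1.93 -0.2   0.8   0.43]
[-10.98 102.25   0.37] [ 0.73  0.54 -0.42  1.95 -0.21  0.79  0.38]
[ 17.03 113.     0.37] [ 0.7   0.51 -0.44  1.96 -0.21  0.79  0.33]
[ 40.37 121.96   0.37] [ 0.67  0.49 -0.46  1.97 -0.21  0.79  0.29]
[ 40.37 191.96   0.37] [ 0.67  0.38 -0.46  1.93 -0.25  0.93  0.28]
[ 40.37 261.96   0.37] [ 0.67  0.29 -0.44  1.86 -0.27  1.08  0.26]
-1
[ 6 60  0] [ 0.46  0.53 -0.38  2.03  0.32  0.64 -0.25]
[ 6 70  0] [ 0.46  0.51 -0.39  2.02  0.31  0.66 -0.24]
[35 70  0] [ 0.42  0.51 -0.41  2.02  0.32  0.67 -0.31]
[35.25 75.49 -0.09] [ 0.36  0.5  -0.4   2.02  0.44  0.71 -0.46]
[36.   80.93 -0.18] [ 0.3   0.5  -0.4   2.02  0.55  0.76 -0.59]
[37.25 86.29 -0.27] [ 0.25  0.51 -0.4   2.01  0.64  0.83 -0.72]
[38.99 91.5  -0.37] [ 0.2   0.53 -0.42  2.    0.73  0.91 -0.82]
[ 10.98 102.25  -0.37] [ 0.25  0.5  -0.41  2.01  0.72  0.91 -0.76]
[-17.03 113.    -0.37] [ 0.3   0.47 -0.4   2.01  0.71  0.9  -0.7 ]
[-40.37 121.96  -0.37] [ 0.34  0.45 -0.39  2.02  0.71  0.89 -0.64]
[-40.37 191.96  -0.37] [ 0.4   0.35 -0.46  1.97  0.62  1.01 -0.53]
[-40.37 261.96  -0.37] [ 0.44  0.27 -0.49  1.9   0.54  1.13 -0.43]
```

Run:
```python
from h import *
np.set_printoptions(precision=1,suppress=True)
def st(m):
    s=robot.observe(); print(m,round(s['t'],2),s['tcp_pos'],s['contact_force'],s['wrist_torque'],round(s['grip_width']*92,1),s['grip_force'])
w=plan(1)
p,o=pose(*w[0])
robot.movep(p+[0,0,130],o); grip(0.53)
robot.servo_line(p,feed=80); st('down')
grip(0,30); st('grip')
for k in w[1:]:
    p,o=pose(*k); robot.servo_line(p,feed=45 if k[1]<130 else 90,rotation=o); st(np.round(k,1))
    if np.linalg.norm(robot.observe()['contact_force'])>14: print('STOP');break
robot.hold(0.3); st('end')
save('scene','s4'); print(pin('splint_mid','scene'),pin('splint_end_b','scene'))
```

```text
down 26.93 [ 504.  -107.9   47.4] [-0.3 -0.2  0.4] [-0.1 -0.1 -0. ] 48.9 0.0
grip 27.35 [ 503.7 -107.9   47.2] [-0.  -0.7  1. ] [-0.1 -0.  -0. ] 29.9 29.999882876873016
[ 6 70  0] 27.73 [ 503.9 -107.8   57.4] [ 0.1 -0.7 -0.5] [-0.  -0.1  0. ] 29.2 29.99912202358246
[-35  70   0] 28.78 [ 498. -148.   57.] [ 0.1 -0.2 -0.6] [-0. -0.  0.] 29.9 29.999192655086517
[-35.3  75.5   0.1] 29.06 [ 497.9 -148.6   62.4] [-1.  -0.2 -1.5] [-0.1 -0.1  0. ] 29.8 29.999120235443115
[-36.   80.9   0.2] 29.33 [ 497.8 -147.7   67.7] [-0.5 -0.  -0.7] [-0.2 -0.1  0. ] 29.7 29.999231100082397
[-37.3  86.3   0.3] 29.61 [ 497.7 -147.4   73.2] [-0.4 -0.8 -1.3] [-0.3 -0.1 -0. ] 29.7 29.999159574508667
[-39.   91.5   0.4] 29.88 [ 497.6 -147.8   78.8] [ 0.2  0.8 -0.9] [-0.4 -0.   0. ] 29.8 29.999198019504547
[-11.  102.3   0.4] 30.7 [ 501.8 -120.3   90. ] [ 0.1 -1.  -0.3] [-0.4  0.  -0. ] 29.5 29.9991175532341
[ 17.  113.    0.4] 31.52 [505.7 -92.4 100.8] [ 0.  -0.1 -0.6] [-0.4 -0.  -0. ] 29.8 29.999206960201263
[ 40.4 122.    0.4] 32.23 [508.9 -69.2 109.8] [ 0.  -0.8  0. ] [-0.4  0.   0. ] 29.6 29.999197125434875
[ 40.4 192.    0.4] 33.15 [508.5 -69.1 179.4] [-0.   0.3 -1.2] [-0.4 -0.  -0. ] 29.5 29.999215006828308
[ 40.4 262.    0.4] 34.08 [508.5 -69.1 249.3] [-1.4  0.6 -0.2] [-0.4 -0.   0. ] 29.6 29.999120235443115
end 34.38 [508.8 -69.1 249.5] [ 0.5 -0.5 -1.1] [-0.4 -0.   0. ] 29.6 29.99921143054962
[(array([508.5, -78.1, 259.4]), 0.68)] [(array([508.5, 132.3,  -3.7]), 0.45)]
```

View pics/s4.png

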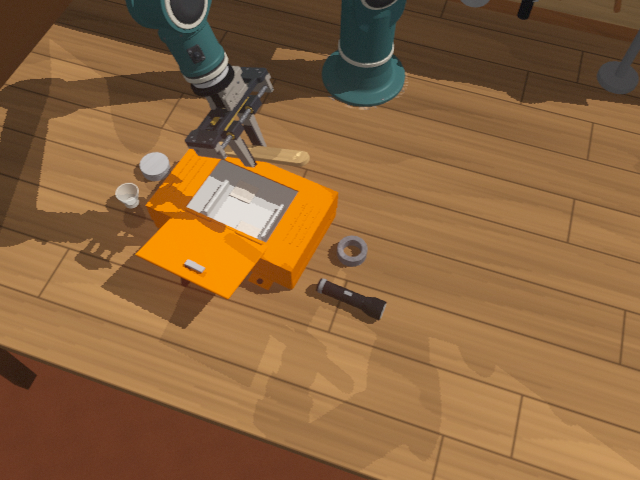

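The splint is in the gripper, tilted, with its upper end at (300,157). The mouth is empty, the flap is still folded back, and the other things haven't moved. The splint's centre is measured at z≈259, so its lower end is at about 215 mm, roughly 12 cm above the panel.

Run:
```python
from h import *
robot.hold(0.5); print(robot.observe()['grip_width']*92); print(robot.job_done())
```

```text
29.576217085549313
the job is handed in; nothing more can be done
None
```

The job is handed in: the latch is open, the flap is folded back to its stop, and the splint came out one end first without touching the case; the gripper is holding it steady with its lower end about 12 cm above the front panel, and nothing else on the bench has visibly moved.

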